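# Find the full carton of fixings by its weight

## Task

Three identical cartons stand on the counter: one is still full of fixings, the other two are all but empty. Feel by lifting which is the full one and set it down upright inside the red parts tray, flat on its floor; leave the two light ones standing upright on the counter, outside the tray. Set the cartons down, never drop them.

Things in the scene. Friction and masses are not known exactly. Their poses are not given: they have to be found in the camera images.
- carton_a: one of three identical closed cardboard cartons, 84 (own x) x 58 (own y) x 60 mm high (z), rigid, brown with a white tape strip along the top and a blue label on each small end; grip it across the 58 mm width. Origin: centre of its underside. They look alike, and which is the full one changes every time: the full one weighs 450 to 680 g in all, the other two about 85 g each
- carton_b: one of three identical closed cardboard cartons, 84 (own x) x 58 (own y) x 60 mm high (z), rigid, brown with a white tape strip along the top and a blue label on each small end; grip it across the 58 mm width. Origin: centre of its underside. They look alike, and which is the full one changes every time: the full one weighs 450 to 680 g in all, the other two about 85 g each
- carton_c: one of three identical closed cardboard cartons, 84 (own x) x 58 (own y) x 60 mm high (z), rigid, brown with a white tape strip along the top and a blue label on each small end; grip it across the 58 mm width. Origin: centre of its underside. They look alike, and which is the full one changes every time: the full one weighs 450 to 680 g in all, the other two about 85 g each
- tray: red plastic open tray fixed on the counter, 200 (own x) x 170 (own y) mm outside, walls 35 mm high and 5 mm thick, floor about 5 mm thick. Origin: centre of its underside, on the counter; z up
There are look-alikes about, which are no part of the job. Leave any purple look-alike of the carton_a alone. What is shaped like the carton_b but purple is not meant.

How it is judged:
By the outcome, as a careful person would: the job done as asked, in the order asked, and still so for the second after the job is handed in, with the robot touching nothing.
It also fails if it takes over 72 s, if anything falls off the work surface, if the arm or the gripper's body presses on something with over 40 N, if the wrist force passes 120 N, or if a joint passes its speed limit or range.

## Robot

A 7-joint arm with a two-finger parallel gripper is mounted at the origin on the work surface. World frame = base frame: x ahead of the robot, y to its left, z up, the work surface at z = 0. Lengths are in m, angles in rad, forces in N, time in s.
With the tool pointing down it reaches from about 0.425 to 0.825 m from the base axis. Payload 3.6 kg.
Tool frame: the origin (TCP) lies where the fingers leave the gripper's body, on its centre line; the fingertips stand 73 mm ahead of it and the grasp point (between the pads) lies 54 mm ahead of it; z points along the fingers, y is the line along which they close (so a half turn about z gives the same grasp; the last joint's range is limited). The gripper opens to 85 mm and grips with 20 to 120 N. Pads are 22 mm wide; open, the fingers measure 114 mm over their backs; the gripper's body (76 mm by 85 mm) begins 54 mm behind the grasp point. The pads swing forward as they close: fully open they stand 13 mm farther back than shut.
Start: joints at [-1.367, 0.615, -0.013, 1.423, 0.008, 1.103, -0.04], TCP at [0.149, 0.633, 0.304] pointing down, gripper open.
Joint ranges: [-3.12, 3.12], [-0.3, 2.06], [-1.34, 1.32], [0.26, 2.42], [-1.36, 4.5], [0.01, 1.98], [-2.84, 2.84]. Speed limits (rad/s): [2.79, 2.79, 3.14, 3.14, 3.14, 3.14, 3.14].

## Interface

Orientations are given as a unit quaternion [x, y, z, w].
In Python, from station import arm, snapshot, camera_info, ticket gives the robot as it stands. Calls block until the motion is done:
- arm.movep(position, orientation): joint-space move of the TCP to a pose.
- arm.line_to(position, velocity=0.15, ori=None): straight line of the TCP; ori=None keeps the orientation; velocity is the mean speed in m/s.
- arm.move_j(angles): joint-space move.
- arm.move_gripper(opening, effort=None): opening from 0.0 (shut) to 1.0 (fully open); effort is the grip in N (None keeps the last); returns when the fingers have stopped.
- arm.pause(seconds).
- arm.ik(position, orientation): joint angles nearest the present ones, or None.
- snapshot(name): name is "scene" or "top" or "wrist"; returns the picture (400x640x3 uint8, blue, green, red); there is no depth.
- camera_info(name): a dict with "fx", "fy", "cx", "cy" (pixels), "R" (3x3) and "t" (3): a world point X has camera coordinates R X + t; the wrist camera has in their place "T_tool_cam" (4x4, takes a point from camera to tool coordinates, whose origin is the TCP and whose axes are the flange's). Camera axes: x right, y down, z forward; pixel columns grow to the right and rows downward; lengths in m; the calibration is good to about 2 mm. The wrist camera is an equidistant fisheye: a pixel r from the principal point sees the ray r / f radians off the axis. A picture is of the moment at which its call begins: read the wrist's pose just before it. camera_info takes no time and is no camera call.
A pose or a line that the arm cannot do raises arm.MotionError and nothing moves.
- ticket.finish_job(): hands the job in; it is judged then, once.
Readings, each from a call of its own:
- arm.read_time(): time.
- arm.read_joint_positions(): joint angles.
- arm.read_dq(): joint speeds.
- arm.read_effort(): joint torques, N m.
- arm.read_tool_pos(): TCP position.
- arm.read_eef_rot(): TCP orientation.
- arm.read_ft_force(): force on the tool from outside, world axes, zero at the start.
- arm.read_wrist_torque(): the same for the moment, N m.
- arm.read_opening(): opening from 0.0 (shut) to 1.0 (fully open).
- arm.read_finger_force(): force on a finger pad.
Only numpy, scipy, OpenCV 4.12 (cv2) and the standard library are available. Lean on these libraries where they do the work, as an engineer would, in place of code of your own. Each camera call takes 0.05 s, during which the arm holds its last target. There are 200 camera calls.

## Working session

There is one attempt and no reset: what is moved stays moved. The work goes in short steps, each a Python script; the robot and the scene stay as the last script left them, time stands still between calls to the robot, and variables do not carry over. Pictures are saved under pics/ and viewed, at most 10 in all, crops included, and the job is handed in when it is done.

```bash
mkdir -p pics; ls; python3 - <<'E'
from station import arm, snapshot, camera_info
import cv2
for n in("top","scene"):
    i=snapshot(n);cv2.imwrite(f"pics/{n}0.png",i);print(n,camera_info(n))
print(arm.read_time(),arm.read_eef_rot(),arm.read_ft_force())
E
```

```text
pics
top {'fx': 412.66231182705786, 'fy': 412.66231182705786, 'cx': 333.99571028708937, 'cy': 193.63840710926968, 'R': array([[ 0.00924555, -0.99982516, -0.01625315],
       [-0.99638607, -0.00783885, -0.08457747],
       [ 0.08443528,  0.01697637, -0.99628434]]), 't': array([-0.03842444,  0.58077814,  0.96144157])}
scene {'fx': 425.5705884125114, 'fy': 425.5705884125114, 'cx': 315.1229303116632, 'cy': 200.71031879954504, 'R': array([[ 0.73177683,  0.68133586, -0.01685563],
       [ 0.46345831, -0.51559799, -0.7206699 ],
       [-0.49970898,  0.51955765, -0.69307343]]), 't': array([-0.36447495, -0.26063121,  1.43561747])}
0.1 [ 1.15115699e-01  9.93351412e-01 -1.15571618e-03 -1.08516594e-04] [ 0.41386664  0.40157731 -0.20231756]
```

View pics/top0.png

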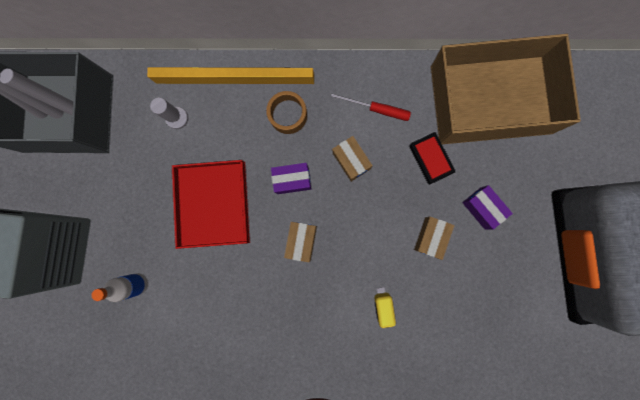

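View pics/scene0.png

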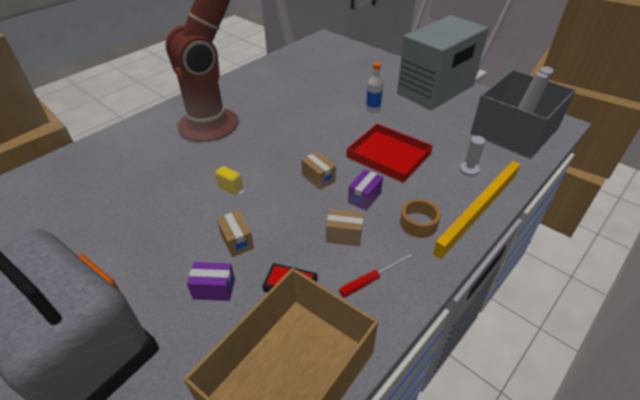

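The top view shows three brown, white-taped cartons at about (352,158), (300,242) and (435,238). These fit the description. The boxes at (291,178) and (489,207) are purple look-alikes and stay untouched. The tray is the red one at (211,204). The black-rimmed red object at (432,158) is too small to be the tray. Next I'll measure positions and confirm with a crop.

```bash
cat > h.py <<'E'
import numpy as np, cv2
from station import arm, snapshot, camera_info
from scipy.spatial.transform import Rotation as Rn
def cast(px,z,n="top"):
    c=camera_info(n);R,t=c["R"],c["t"];C=-R.T@t
    px=np.atleast_2d(px).astype(float)
    d=np.c_[(px[:,0]-c["cx"])/c["fx"],(px[:,1]-c["cy"])/c["fy"],np.ones(len(px))]@R
    return (C+d*((z-C[2])/d[:,2])[:,None])[:,:2]
def rect(pts):  # world points -> centre, sides(long,short), yaw of the long side
    (c,s,a)=cv2.minAreaRect((pts*1000).astype(np.float32)); a=np.radians(a)
    if s[0]<s[1]: a+=np.pi/2; s=s[::-1]
    return np.array(c)/1000,np.array(s)/1000,(a+np.pi/2)%np.pi-np.pi/2
def down(yaw):  # tool pointing down, tool x axis at yaw
    return Rn.from_matrix(np.array([[np.cos(yaw),np.sin(yaw),0],[np.sin(yaw),-np.cos(yaw),0],[0,0,-1]])).as_quat()
def cartons(img):
    hsv=cv2.cvtColor(img,cv2.COLOR_BGR2HSV)
    brown=cv2.inRange(hsv,(5,70,50),(22,200,255)); white=cv2.inRange(hsv,(0,0,150),(179,70,255))
    out=[]
    for c in cv2.findContours(white,cv2.RETR_EXTERNAL,cv2.CHAIN_APPROX_NONE)[0]:
        if cv2.contourArea(c)<100: continue
        m=cv2.drawContours(np.zeros_like(white),[c],-1,255,-1); ring=cv2.dilate(m,np.ones((9,9)))-m
        if (brown[ring>0]>0).mean()<.35: continue
        out.append((c[:,0].mean(0),*rect(cast(c[:,0],.06))))
    return out
def tray(img):
    hsv=cv2.cvtColor(img,cv2.COLOR_BGR2HSV)
    m=cv2.inRange(hsv,(0,150,60),(8,255,255))|cv2.inRange(hsv,(172,150,60),(179,255,255))
    c=max(cv2.findContours(m,cv2.RETR_EXTERNAL,cv2.CHAIN_APPROX_NONE)[0],key=cv2.contourArea)
    return rect(cast(c[:,0],.035))
E
python3 - <<'E'
from h import *
i=cv2.imread("pics/top0.png")
for c in cartons(i): print([np.round(v,3) for v in c], np.hypot(*c[1]))
print("tray",tray(i)); print(cast([[291,176],[489,205]],.06))
cv2.imwrite("pics/crop.png",cv2.resize(i[125:275,160:520],None,fx=2.2,fy=2.2,interpolation=cv2.INTER_CUBIC))
E
```

```text
[array([299.301, 241.711]), array([0.468, 0.044]), array([0.084, 0.018]), np.float64(-0.166)] 0.4700771083078909
[array([436.089, 237.734]), array([ 0.48 , -0.267]), array([0.084, 0.017]), np.float64(-0.332)] 0.5489201260046829
[array([351.899, 156.754]), array([ 0.664, -0.075]), array([0.084, 0.018]), np.float64(0.566)] 0.6680630026626876
tray (array([0.554763  , 0.26068646]), array([0.19843692, 0.1741055 ]), np.float64(0.08590572044074052))
[[ 0.61824056  0.06582855]
 [ 0.55481778 -0.3881426 ]]
```

View pics/crop.png

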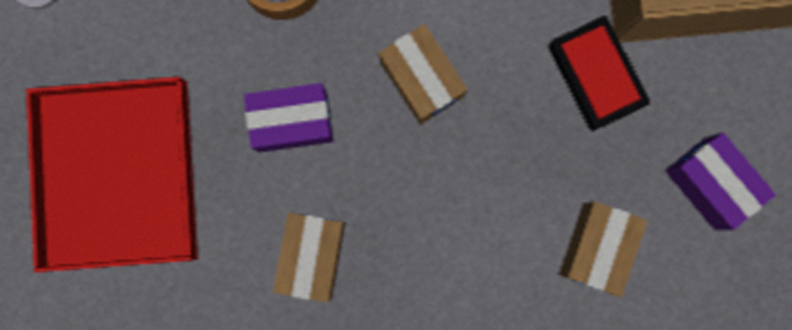

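The crop confirms it: three brown cartons with white tape, each strip measuring 84 mm, plus two purple look-alikes. Now I'll lift them in turn and weigh each one.

```bash
cat >> h.py <<'E'
def quat(p,yaw):  # the half turn that moves the joints less
    q0=np.array(arm.read_joint_positions()); best=None
    for y in (yaw,yaw+np.pi):
        q=arm.ik(list(p),list(down(y)))
        if q is not None:
            d=np.abs(np.array(q)-q0).max()
            if best is None or d<best[0]: best=(d,list(down(y)))
    return best[1]
def fz(): arm.pause(.3); return np.mean([np.array(arm.read_ft_force())[2] for _ in range(3)])
def weigh(xy,yaw,zg=.087,hover=.20):
    p=[*xy,hover]; o=quat(p,yaw); arm.movep(p,o); b=fz()
    arm.line_to([*xy,zg],.15); arm.move_gripper(0.0,60)
    op=arm.read_opening(); arm.line_to([*xy,zg+.05],.08); w=b-fz()
    print("opening",op,"lift N",w,"finger",arm.read_finger_force(),"t",arm.read_time()); return w
def release(xy,zg,hover=.20):
    arm.line_to([*xy,zg],.05); arm.pause(.2); print("contact fz",arm.read_ft_force())
    arm.move_gripper(1.0); arm.line_to([*xy,hover],.2)
E
python3 - <<'E'
from h import *
i=cv2.imread("pics/top0.png"); c=cartons(i)[0]
p=arm.read_tool_pos(); arm.line_to([p[0],p[1],.40],.2)
h=[*c[1],.36]; arm.movep(h,quat(h,c[3])); print(arm.read_time(),arm.read_tool_pos())
w=weigh(c[1],c[3])
cv2.imwrite("pics/l1.png",snapshot("scene"))
E
```

```text
3.1167 [0.46822918 0.0450605  0.35984456]
opening 0.6734188762030562 lift N 1.7780951764416235 finger 63.909124955534935 t 6.4417
```

View pics/l1.png

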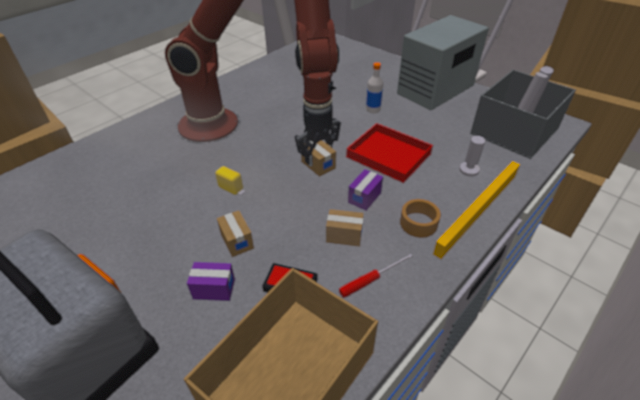

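The carton at (318,155) is held clear of the counter. The 1.8 N reading means it's light, since the full one would read at least 4.4 N. I'll set it back and weigh the next.

```bash
python3 - <<'E'
from h import *
C=cartons(cv2.imread("pics/top0.png"))
print("again",[round(arm.read_ft_force()[2],2) for _ in range(4)])
release(C[0][1],.087)
w=weigh(C[1][1],C[1][3])
if w<3:
    release(C[1][1],.087); w=weigh(C[2][1],C[2][3]); k=2
else: k=1
print("held",k,w,[round(arm.read_ft_force()[2],2) for _ in range(4)])
cv2.imwrite("pics/l2.png",snapshot("scene"))
E
```

```text
again [np.float64(-0.93), np.float64(-0.93), np.float64(-0.93), np.float64(-0.93)]
contact fz [-3.21670187 -0.01795058  9.21066095]
opening 0.6735458170643758 lift N 1.5772506525168022 finger 64.06113646924496 t 12.7833
contact fz [-2.58424361  2.54162181  8.28696809]
opening 0.6705151791879372 lift N 5.200621620053317 finger 66.74142122268677 t 18.9333
held 2 5.200621620053317 [np.float64(-4.65), np.float64(-4.65), np.float64(-4.65), np.float64(-4.65)]
```

View pics/l2.png

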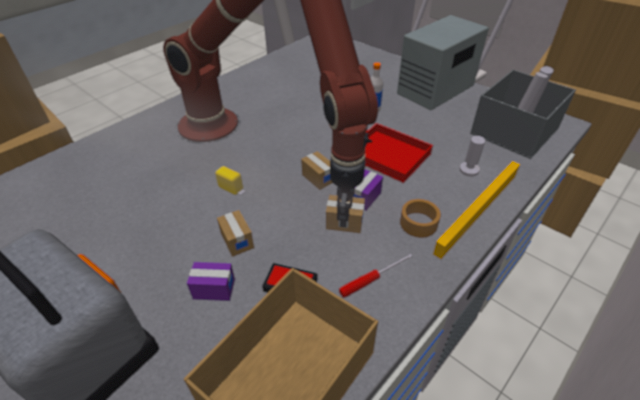

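The third carton pulls 5.2 N, against 1.6–1.8 N for the others, so it's the full one. It's gripped and lifted at (345,210). Next I'll carry it to the tray and lower it until it touches.

```bash
python3 - <<'E'
from h import *
i=cv2.imread("pics/top0.png"); tc,_,ty=tray(i); c=cartons(i)[2]
arm.line_to([*c[1],.25],.15)
p=[*tc,.25]; arm.movep(p,quat(p,ty)); print(arm.read_opening(),arm.read_finger_force())
arm.line_to([*tc,.12],.12); arm.line_to([*tc,.096],.04); b=fz(); z=.096
while z>.087:
    z-=.001; arm.line_to([*tc,z],.03); arm.pause(.1); f=arm.read_ft_force()[2]
    if f>b+4: break
print("touch z",z,b,f)
arm.move_gripper(1.0); arm.line_to([*tc,.25],.15)
h=[.45,-.05,.35]; arm.movep(h,quat(h,ty)); arm.pause(.3)
a=snapshot("scene"); t=snapshot("top"); cv2.imwrite("pics/top1.png",t)
for k in cartons(t): print([np.round(v,3) for v in k])
cv2.imwrite("pics/end.png",np.hstack([a[80:300,180:500],t[110:330,160:480]])); print(arm.read_time())
E
```

```text
0.6679521719351486 66.8307414650917
touch z 0.092 -5.203856470837102 5.0097141226589335
[array([298.908, 237.385]), array([0.474, 0.044]), array([0.07 , 0.019]), np.float64(-0.184)]
[array([435.631, 238.036]), array([ 0.478, -0.266]), array([0.085, 0.02 ]), np.float64(-0.331)]
[array([205.571, 202.488]), array([0.556, 0.262]), array([0.084, 0.02 ]), np.float64(0.087)]
28.1833
```

View pics/end.png

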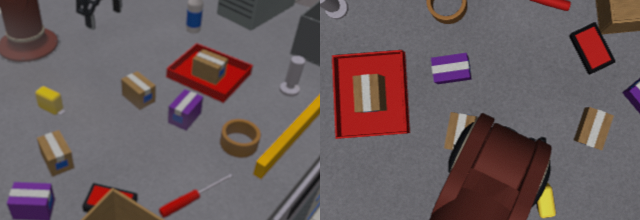

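The full carton stands upright in the middle of the tray, at (210,65) on the left half and (370,92) on the right half. The two light ones stand on the counter and nothing else moved. The gripper is well clear.

```bash
python3 -c "
from station import ticket
print(ticket.finish_job())"
```

```text
the job is handed in; nothing more can be done
None
```

The full carton (5.2 N on lifting, against 1.6–1.8 N for the others) stands upright on the tray floor, the two light ones stand upright on the counter, and the job was handed in after about 28 s of robot time.

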